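# Turn the craft block in the slide-jaw vise

### The job

The craft block held in the blue-jawed slide vise has been painted on top; now its bare drilled face must point up. Slide the vise wide open by its red post, take out the block, turn it so that the face with the five holes is on top, set it back flat on the bed square between the jaws and about centred along them, and slide the jaw shut until the block is held without a gap. Do not drop the block, leave the waiting block where it is, and do not knock the other things on the table about.

Things in the scene. Friction and masses are not known exactly. Their poses are not given: they have to be found in the camera images.
- vise: slide-jaw vise fixed to the table: dark base plate 330 x 130 x 12 mm with two blue jaws 18 mm thick (x), 80 mm wide (y), tops 26 mm above the table. Origin on the table under the middle of the clamped block; +x points from sliding to fixed jaw (roughly away from the robot), y along the jaws, z up. The fixed jaw's clamping face is at x = +27 mm.
- bed (a point): middle of the bed between the closed jaws: straight above the vise's origin, on top of the base plate, 12 mm above the table; axes as the vise. Blocks stand on this plate, so the centre of a seated block is 48 mm above the table.
- jaw (a joint): sliding jaw, m: the gap between the jaws is 50 mm + this value, so 0.004 is closed on a 54 mm block; grows as the jaw slides open along the vise's -x, to a stop at 0.045. Starts nearly closed (0.0045 to 0.008). About 5 N of friction; stays where it is left.
- jaw_post (a point): point on the axis of the sliding jaw's red upright post (round, 22 mm across, from 26 to 85 mm above the table), 65 mm above the table. It moves with the jaw: x = -85 mm minus the joint value in the vise's frame. The steel carriage under it has its top at 26 mm.
- block_a: one of two identical wooden blocks, 72 x 54 x 72 mm (x, y, z), about 0.2 kg, origin at its centre. +x face: bare wood with five dark holes; +z: green with a yellow flower; -x: red; others plain. Both start green side up, one between the jaws (+y and -y faces against them, holes towards either end), one waiting 118 mm behind it past the fixed jaw; which is where varies.
- block_b: one of two identical wooden blocks, 72 x 54 x 72 mm (x, y, z), about 0.2 kg, origin at its centre. +x face: bare wood with five dark holes; +z: green with a yellow flower; -x: red; others plain. Both start green side up, one between the jaws (+y and -y faces against them, holes towards either end), one waiting 118 mm behind it past the fixed jaw; which is where varies.
- bead_jar: bystander: orange screw-top bead jar, 66 mm across, 105 mm high; origin at the underside, on the table
- paint_tin: bystander: blue paint tin, 68 mm across, 95 mm high; origin at the underside, on the table
- brush_pot: bystander: white pot of brushes, 68 mm across, 90 mm high, brushes to 145 mm; origin at the underside, on the table
- glue_gun: bystander: black glue gun lying on its side, about 210 x 117 mm, 38 mm high; origin at the underside, on the table
- brush: bystander: paint brush lying flat, about 200 mm long, under 25 mm high; origin at the underside, on the table
- offcut: bystander: flat wooden offcut, 140 x 30 x 12 mm; origin at the underside, on the table
- spool: bystander: wooden thread spool standing on end, 50 mm across, 60 mm high; origin at the underside, on the table
- varnish_jar: bystander: small amber varnish jar, 48 mm across, 70 mm high; origin at the underside, on the table
Things that resemble listed ones, but are neither listed nor needed, are in the scene too. What is shaped like the block_b but turquoise is not meant.

How it is judged:
By the outcome, as a careful person would: the job done as asked, in the order asked, and still so for the second after the job is handed in, with the robot touching nothing.
It also fails if it takes over 54 s, if anything falls off the work surface, if the arm or the gripper's body presses on something with over 40 N, if the wrist force passes 120 N, or if a joint passes its speed limit or range.

### The arm

A 7-joint arm with a two-finger parallel gripper is mounted at the origin on the work surface. World frame = base frame: x ahead of the robot, y to its left, z up, the work surface at z = 0. Lengths are in m, angles in rad, forces in N, time in s.
With the tool pointing down it reaches from about 0.425 to 0.925 m from the base axis. Payload 6.8 kg.
Tool frame: the origin (TCP) lies between the finger pads; the fingertips stand r.tcp_to_tips ahead of it and the grasp point (between the pads) is the TCP (r.tcp_to_tips is the distance from the TCP to the fingertips, in m); z points along the fingers, y is the line along which they close (so a half turn about z gives the same grasp; the last joint's range is limited). The gripper opens to 85 mm and grips with 20 to 120 N. Pads are 22 mm wide; open, the fingers measure 114 mm over their backs; the gripper's body (76 mm by 85 mm) begins 54 mm behind the grasp point. The pads swing forward as they close: fully open they stand 13 mm farther back than shut.
Start: joints at [-0.108, 0.477, 0.022, 1.555, -0.011, 1.109, -0.083], TCP at [0.675, 0, 0.25] pointing down, gripper open.
Joint ranges: [-2.96, 2.96], [-0.34, 2.1], [-1.41, 1.46], [0.24, 2.44], [-1.37, 4.51], [0.17, 1.92], [-2.96, 2.96]. Speed limits (rad/s): [2.39, 2.39, 3.14, 3.14, 3.14, 3.14, 3.14].

### API

Orientations are given as a rotation vector (axis times angle).
In Python, from bench import r gives the robot as it stands.
- The arm moves only by the tool servo_tool, never from a script. Its argument "commands" is a list of rows, each a list of 2 entries, a list of its own where there are three numbers: the shift along the tool's x, y, z normalised to -1 to 1, where 1 is 250 mm, then the turn, a rotation vector about the tool's x, y, z normalised to -1 to 1, where 1 is 90 degrees. In form: [[[dx, dy, dz], [ax, ay, az]], ...]. A call has 1 to 20 rows; each row is the pose to reach, as a shift and turn from the pose commanded when the call began, along the tool's axes at that moment; what a row does not reach only later rows make up. A row lasts 1/10 s, in which the tool goes at most 50 mm and 8.59 degrees, less where a joint would pass 70% of its speed; a pose out of reach is approached as far as the arm can. A call with a number of a shift or a turn outside -1 to 1 is refused whole. A call with a gripper value outside its range is refused whole. "claw" is the closure, from 0 (fully open) to 1 (shut), set as the call begins (left out, the last holds). The fingers move at their own pace and stop on an object; "squeeze" is the grip in N (left out, the last holds). Time passes only in rows, so rows that repeat a pose let the fingers close. It gives the time, the measured TCP pose, the force, the opening and the grip force at its end, in the units of the state.
- r.get_obs(): the state, without advancing time (a new reading comes with each control period).
- r.grab_frame(name): name is "scene" or "side" or "wrist"; returns (picture, depth): 400x640x3 uint8, red, green, blue; 400x640 float32, m along the optical axis (not along the pixel's ray), 0 where there is no reading.
- r.camera_model(name): a dict with "fx", "fy", "cx", "cy" (pixels), "extrinsics" (4x4, takes a point from camera to world coordinates); the wrist camera has in their place "hand_eye" (4x4, takes a point from camera to tool coordinates, whose origin is the TCP and whose axes are the flange's). Camera axes: x right, y down, z forward; pixel columns grow to the right and rows downward; lengths in m; the calibration is good to about 2 mm. A picture is of the moment at which its call begins: read the wrist's pose just before it. camera_model takes no time and is no camera call.
- r.hand_in(): hands the job in; it is judged then, once.
Trained networks look in the newest picture that a camera, given by its name, has taken for a name from the list of things; names that differ only in an ending like _2 or _b are one class to them, and where a whole thing is asked for, a point or a joint stands for the part that bears it (a point fixed in the world has none). Each returns a list of dicts, best first, with "confidence" (0 to 1); they miss things now and then, are a little off and sometimes report something else, mostly with a low value. They report only what shows in the picture. A call takes as long as a camera call. They do not tell look-alikes from the thing itself.
- r.boxes_of(camera, target): "uv" ([column, row] in pixels, amid what is visible of it).
- r.mark_of(camera, target): "uv" ([column, row] in pixels: a listed point, or the origin of a listed thing).
The state is a dict: "clock": time; "joints": joint angles; "qvel": joint speeds; "tau": joint torques, N m; "tcp_pos": TCP position; "orientation": TCP orientation; "contact_force": force on the tool from outside, world axes, zero at the start; "moment": the same for the moment, N m; "grip_width": finger opening in m; "gripper_force": force on a finger pad.
Only numpy, scipy, OpenCV 4.12 (cv2) and the standard library are available. Lean on these libraries where they do the work, as an engineer would, in place of code of your own. Each camera call takes 0.05 s, during which the arm holds its last target. There are 200 camera calls.

## Working session

There is one attempt and no reset: what is moved stays moved. The work goes in short steps, Python scripts to look and compute and a tool call to move; the robot and the scene stay as the last step left them, time stands still between calls to the robot, and variables do not carry over. Pictures are saved under pics/ and viewed, at most 10 in all, crops included, and the job is handed in when it is done.

Besides the shell and the picture viewer there is one more tool, called after "Call:" as name(argument=value, ...), one argument or row to a line, values as JSON. servo_tool: Moves the arm, as the interface text tells. Scaled input: -1 to 1 covers 250 mm each way for a shift and 90 degrees each way for a turn. Its arguments: {"type":"object","properties":{"commands":{"type":"array"},"claw":{"type":"number"},"squeeze":{"type":"number"}},"required":["commands"]}

```bash
ls; mkdir -p pics; cat > h.py <<'E'
import numpy as np, cv2
from scipy.spatial.transform import Rotation as R
from bench import r
def T():
    o=r.get_obs(); M=np.eye(4); M[:3,:3]=R.from_rotvec(o['orientation']).as_matrix(); M[:3,3]=o['tcp_pos']; return M
def ext(c):
    m=r.camera_model(c)
    return m, (m['extrinsics'] if 'extrinsics' in m else T()@np.array(m['hand_eye']))
def shot(c,name=None):
    m,E=ext(c); p,d=r.grab_frame(c)
    if name: cv2.imwrite('pics/'+name+'.png',p[:,:,::-1])
    return p,d,m,np.array(E)
def pt(u,v,d,m,E):
    return (E@np.array([(u-m['cx'])/m['fx']*d,(v-m['cy'])/m['fy']*d,d,1]))[:3]
def cloud(d,m,E):
    v,u=np.mgrid[:d.shape[0],:d.shape[1]]
    P=np.stack([(u-m['cx'])/m['fx']*d,(v-m['cy'])/m['fy']*d,d,np.ones_like(d)],-1)@E.T
    P[d<=0]=np.nan; return P[...,:3]
E
python3 - <<'E'
from h import *
ims=[]
np.set_printoptions(precision=4,suppress=True)
for c in ['scene','wrist','side']:
    p,d,m,e=shot(c,'a_'+c)
    print(c,e,m['fx'])
    for t in ['vise','jaw_post','bed','block_a']:
        for f in (r.mark_of,r.boxes_of):
            try:
                for q in f(c,t)[:3]:
                    u,v=q['uv']; dd=d[int(round(v)),int(round(u))]
                    print(c,t,f.__name__,np.round([u,v]),round(q['confidence'],2),pt(u,v,dd,m,e))
            except Exception as x: print(c,t,x)
print(r.tcp_to_tips,r.get_obs())
E
```

```text
pics
scene [[-0.3313  0.5219 -0.7861  1.3799]
 [ 0.9435  0.1894 -0.2719  0.2381]
 [ 0.007  -0.8317 -0.5551  0.6066]
 [ 0.      0.      0.      1.    ]] 399.1317395073286
scene vise call [310. 211.] 0.83 [ 0.6235 -0.0454  0.0284]
scene vise call [328. 211.] 0.85 [ 0.5869 -0.0089  0.0126]
scene jaw_post call [329. 179.] 0.7 [ 0.5142 -0.0311  0.0624]
scene bed call [312. 210.] 0.86 [ 0.6271 -0.0386  0.0367]
scene bed call [326. 211.] 0.83 [ 0.586  -0.0151  0.0115]
scene bed call [312. 196.] 0.42 [ 0.6279 -0.0392  0.077 ]
scene block_a call [309. 200.] 0.78 [ 0.6217 -0.0485  0.0613]
scene block_a call [221. 164.] 0.75 [ 0.5313 -0.349   0.0562]
scene block_a call [286. 220.] 0.69 [ 0.7386 -0.0595  0.0792]
scene block_a call [311. 199.] 0.97 [ 0.6257 -0.0408  0.0665]
scene block_a call [284. 219.] 0.72 [ 0.7424 -0.061   0.0837]
scene block_a call [217. 157.] 0.55 [ 0.5249 -0.3643  0.0729]
wrist [[ 1.      0.0012 -0.0003  0.6745]
 [ 0.0011 -0.9577 -0.2876  0.0732]
 [-0.0006  0.2876 -0.9577  0.3735]
 [ 0.      0.      0.      1.    ]] 275.721101404709
wrist vise call [226. 197.] 0.72 [ 0.547
[... 1216 characters left out ...]
_a call [379. 212.] 0.86 [ 0.696  -0.1169  0.0832]
side block_a call [329. 212.] 0.73 [ 0.5831 -0.0909  0.0852]
side block_a call [322. 341.] 0.57 [ 0.4934 -0.3846  0.0706]
0.019 {'clock': 1.35, 'joints': array([-0.1081,  0.477 ,  0.0224,  1.5554, -0.0115,  1.1093, -0.0831]), 'qvel': array([ 0.0012,  0.0011,  0.    , -0.    , -0.0008, -0.0008, -0.0003]), 'tau': array([ -0.0001, -59.6315,   1.6063, -28.1542,   0.0125,   0.0017,
         0.    ]), 'tcp_pos': array([ 0.675 , -0.    ,  0.2503]), 'orientation': array([-2.2215, -2.2214,  0.    ]), 'contact_force': array([0.1994, 0.0211, 0.1045]), 'moment': array([-0.0002, -0.0049,  0.0656]), 'gripper_force': 0.0, 'grip_width': 0.08529244692203801}
```

View pictures.

View pics/a_side.png

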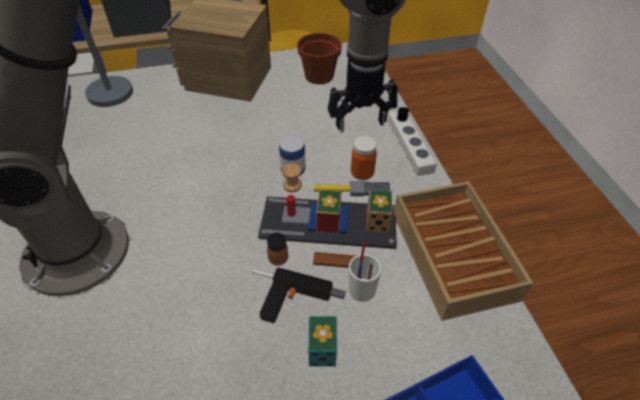

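View pics/a_wrist.png

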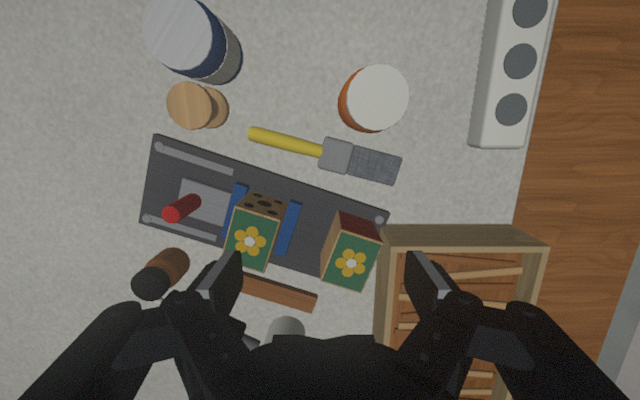

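View pics/a_scene.png

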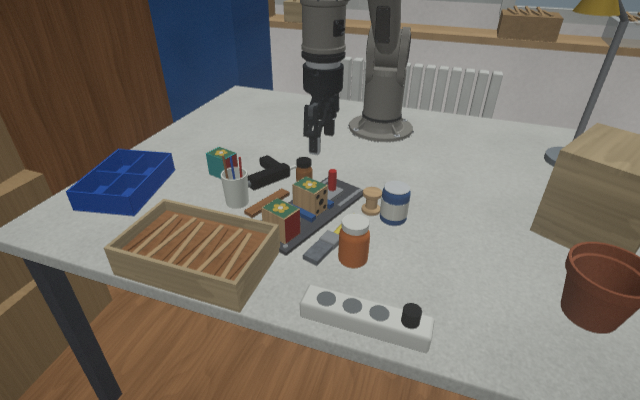

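```bash
python3 - <<'E'
from h import *
np.set_printoptions(precision=4,suppress=True)
for c in ['wrist','side','scene']:
    p,d,m,e=shot(c); P=cloud(d,m,e); h=cv2.cvtColor(p,cv2.COLOR_RGB2HSV)
    H,S,V=h[...,0].astype(int),h[...,1],h[...,2]
    x,y,z=P[...,0],P[...,1],P[...,2]
    roi=(x>.4)&(x<.82)&(y>-.22)&(y<.1)
    # top faces of blocks
    top=roi&(z>.077)&(z<.091)&(((H>30)&(H<90)&(S>60))|((H>20)&(H<35)&(S>100)))
    n,l,st,ce=cv2.connectedComponentsWithStats(top.astype(np.uint8))
    for i in range(1,n):
        if st[i,4]>150:
            q=P[l==i]; r1=cv2.minAreaRect((q[:,:2]*1000).astype(np.float32)); print(c,'green',st[i,4],r1,np.median(q[:,2]))
    for nm,mk in [('bluejaw',roi&(H>100)&(H<125)&(S>110)&(z>.022)&(z<.030)),('redpost',roi&((H<8)|(H>172))&(S>130)&(z>.03)&(z<.09)&(x<.56)),('posttop',roi&((H<8)|(H>172))&(S>130)&(z>.081)&(z<.09)&(x<.56))]:
        n,l,st,ce=cv2.connectedComponentsWithStats(mk.astype(np.uint8))
        for i in range(1,n):
            if st[i,4]>40:
                q=P[l==i]; print(c,nm,st[i,4],cv2.minAreaRect((q[:,:2]*1000).astype(np.float32)),np.median(q,0))
E
```

```text
wrist green 1941 ((589.9598999023438, -59.12089157104492), (66.91780853271484, 49.71159362792969), 70.79341125488281) 0.08380302260425354
wrist green 2034 ((707.3238525390625, -86.99677276611328), (66.85643005371094, 50.490684509277344), 70.08946990966797) 0.08371852472844091
wrist bluejaw 384 ((554.7378540039062, -44.12452697753906), (79.47614288330078, 16.674453735351562), 70.73526763916016) [ 0.5572 -0.0271  0.0255]
wrist bluejaw 674 ((625.157470703125, -68.60974884033203), (79.64083862304688, 16.99234390258789), 71.12300872802734) [ 0.6257 -0.0666  0.0254]
wrist redpost 68 ((513.6366577148438, -24.674360275268555), (6.153103828430176, 18.269636154174805), 13.821257591247559) [ 0.5153 -0.0251  0.0435]
wrist redpost 258 ((505.52734375, -26.435075759887695), (19.856111526489258, 19.488880157470703), 80.71151733398438) [ 0.5054 -0.0266  0.0843]
wrist posttop 256 ((505.52734375, -26.435075759887695), (19.856111526489258, 19.488880157470703), 80.71151733398438) [ 0.5055 -0.0267  0.0843]
side green 413 ((591.393798828125, -58.24229049682617), (70.93153381347656, 50.2926025390625), 72.61
[... 614 characters left out ...]
 45 ((504.8734130859375, -30.027812957763672), (19.118379592895508, 16.71526527404785), 14.744585037231445) [ 0.5047 -0.0312  0.0851]
scene green 230 ((587.4080810546875, -60.291465759277344), (63.212825775146484, 48.30320358276367), 71.68803405761719) 0.08468599569438745
scene green 303 ((706.224365234375, -89.24842834472656), (67.14669799804688, 47.18097686767578), 69.415771484375) 0.08482329952167744
scene bluejaw 84 ((631.5590209960938, -55.32789611816406), (50.365360260009766, 18.749954223632812), 70.29471588134766) [ 0.6344 -0.0523  0.026 ]
scene redpost 139 ((507.81951904296875, -27.353477478027344), (22.850120544433594, 17.42292022705078), 49.88735580444336) [ 0.5134 -0.0244  0.064 ]
```

```bash
cat >> h.py <<'E'
ps=np.radians(-19.15); ex=np.array([np.cos(ps),np.sin(ps)]); ey=np.array([-ex[1],ex[0]]); O=np.array([.5912,-.0575])
def tov(P): 
    q=np.asarray(P)[...,:2]-O; return np.stack([q@ex,q@ey,np.asarray(P)[...,2]],-1)
def tow(x,y): return O+x*ex+y*ey
E
python3 - <<'E'
from h import *
g=np.zeros((24,24))
for c in ['wrist','side','scene']:
    p,d,m,e=shot(c); P=tov(cloud(d,m,e)).reshape(-1,3); W=cloud(d,m,e).reshape(-1,3)
    k=np.isfinite(P).all(1)&(P[:,2]<.16)
    if c=='wrist': k&=(W[:,2]<.16)
    i=((P[:,0]+.24)/.02).astype(float); j=((P[:,1]+.24)/.02)
    k&=(i>=0)&(i<24)&(j>=0)&(j<24)
    np.maximum.at(g,(i[k].astype(int),j[k].astype(int)),P[k,2])
print('cols y(mm):',[int(-230+20*j) for j in range(24)])
for i in range(24): print(-230+20*i,' '.join('%3d'%(1000*v) for v in g[i]))
E
```

```text
cols y(mm): [-230, -210, -190, -170, -150, -130, -110, -90, -70, -50, -30, -10, 10, 30, 50, 70, 90, 110, 130, 150, 170, 190, 210, 230]
-230   4   2   4   3   5   3   4   3   3   5   3   3   4   3   2   5   4   4   5   2   3   3   3   4
-210   4   5   3   5   4   2   5   4   3   3   4   2   3   3   6   5   5   3   5   5   3   4   4   3
-190   3   4   3   5   3   3   4   3   3   5   4   4   4   4   3   5   2   4   4   3   5   3   3   4
-170   3   3   2   4   4   3   4   4  12  14  16  16  15  15  13  12   4   5   2   4   4   3   3   8
-150   5   4   4  25   3   3   4   4  17  20  17  15  16  15  19  14   4   3   5  47  95  96   3   3
-130   5   3   4  27   4  73  73  71  13  18  15  16  16  16  19  15  59  62  62  98  98  99  96   1
-110  33  33  41  39   3  74  73  72  12  18  29  85  84  27  19  14  63  63  63  97  98  98  97   2
-90  34  34  41  40  29  72  73  72  15  19  28  88  87  27  18  14  61  62  63  97  98  98  96   2
-70  31  36  40  40   3   4   3   5  15  19  29  34  78  29  18  14   3  58  56   4  96  88   4   4
-50   5  39  41  42   3   4   4   3  15  19  28  29  29  3
[... 736 characters left out ...]

110   4 138 105  93  92  14  14  14  15  15  87  89  88  88  86  13  17  22  21  28 109 107 106   3
130   4   3  92  90   4   4   4   3  17  15  86  87  88  86  86  14   3  21  21  17   4   3   5   3
150   3   4   5   3   4   3   3   6  17  18  85  86  87  87  86  14   3  21  21  19   4   5   3   4
170   3   3   3   3   3   4   4   3  13  14  37  76  77  79  79  15   2   3   4   3   3   4   5   5
190   3   3   4   6   3   3   4  39  78  78  78  77  76  57  77   2   3   2   3   3   3   3   5   4
210   3   2   5   3   4  77  78  77  79  75  59  59  59  57  77  76   3   3   3   3   5  39  42  44
230   4   4  77  80  80  77  75  56  59  56  60  60  60  56  78  76   2   2   3   5  25  43  43  43
```

Call:
servo_tool(
  commands=[
    [[-0.111, -0.679, 0], [0, 0, 0.213]],
    [[-0.111, -0.679, 0], [0, 0, 0.213]],
    [[-0.111, -0.679, 0], [0, 0, 0.213]],
    [[-0.111, -0.679, 0.1], [0, 0, 0.213]],
    [[-0.111, -0.679, 0.3], [0, 0, 0.213]],
    [[-0.111, -0.679, 0.5], [0, 0, 0.213]],
    [[-0.111, -0.679, 0.6], [0, 0, 0.213]],
    [[-0.111, -0.679, 0.7], [0, 0, 0.213]],
    [[-0.111, -0.679, 0.76], [0, 0, 0.213]],
    [[-0.111, -0.679, 0.76], [0, 0, 0.213]],
    [[-0.111, -0.679, 0.76], [0, 0, 0.213]],
  ],
  claw=0.4,
  squeeze=40,
)

```text
clock: 2.75
tcp_pos: [0.5055, -0.0278, 0.0606]
orientation: [2.56, 1.82, 0.0]
contact_force: [-0.6, 0.1, 0.3]
grip_width: 0.0514
gripper_force: 0.0
```

Call:
servo_tool(
  commands=[
    [[0, 0, 0], [0, 0, 0]],
    [[0, 0, 0], [0, 0, 0]],
    [[0, 0, 0], [0, 0, 0]],
    [[0, 0, 0], [0, 0, 0]],
    [[0, 0, 0], [0, 0, 0]],
  ],
  claw=1,
)

```text
clock: 3.25
tcp_pos: [0.5058, -0.0276, 0.0614]
orientation: [2.56, 1.82, 0.002]
contact_force: [-0.6, 0.3, 6.6]
grip_width: 0.0212
gripper_force: 38.9
```

Call:
servo_tool(
  commands=[
    [[0, -0.03, 0], [0, 0, 0]],
    [[0, -0.06, 0], [0, 0, 0]],
    [[0, -0.09, 0], [0, 0, 0]],
    [[0, -0.12, 0], [0, 0, 0]],
    [[0, -0.14, 0], [0, 0, 0]],
    [[0, -0.154, 0], [0, 0, 0]],
    [[0, -0.154, 0], [0, 0, 0]],
    [[0, -0.154, 0], [0, 0, 0]],
  ],
)

```text
clock: 4.05
tcp_pos: [0.4705, -0.0154, 0.0614]
orientation: [2.559, 1.819, 0.004]
contact_force: [1.3, -1.7, 6.9]
grip_width: 0.021
gripper_force: 41.2
```

Call:
servo_tool(
  commands=[
    [[0, 0, 0], [0, 0, 0]],
    [[0, 0, 0], [0, 0, 0]],
    [[0, 0, 0], [0, 0, 0]],
    [[0, 0, -0.1], [0, 0, 0]],
    [[0, 0, -0.3], [0, 0, 0]],
    [[0, 0, -0.5], [0, 0, 0]],
    [[0, 0, -0.7], [0, 0, 0]],
    [[0, 0, -0.76], [0, 0, 0]],
    [[0, 0, -0.76], [0, 0, 0]],
  ],
  claw=0.4,
)

```text
clock: 4.95
tcp_pos: [0.4702, -0.0149, 0.253]
orientation: [2.558, 1.819, 0.008]
contact_force: [-0.6, 0.3, 0.5]
grip_width: 0.0512
gripper_force: 0.0
```

```bash
python3 - <<'E'
from h import *
np.set_printoptions(precision=4,suppress=True)
for c in ['wrist']:
    p,d,m,e=shot(c,'b_'+c); P=tov(cloud(d,m,e)); h=cv2.cvtColor(p,cv2.COLOR_RGB2HSV)
    H,S=h[...,0].astype(int),h[...,1]; x,y,z=P[...,0],P[...,1],P[...,2]
    roi=(x>-.18)&(x<.2)&(abs(y)<.07)
    for nm,mk in [('green',roi&(z>.077)&(z<.091)&(H>18)&(H<90)&(S>60)),('jaw',roi&(H>100)&(H<125)&(S>110)&(z>.022)&(z<.030)),('post',roi&((H<8)|(H>172))&(S>130)&(z>.081)&(z<.09)&(x<-.06))]:
        n,l,st,ce=cv2.connectedComponentsWithStats(mk.astype(np.uint8))
        for i in range(1,n):
            if st[i,4]>100:
                q=P[l==i]; print(nm,st[i,4],cv2.minAreaRect((q[:,:2]*1000).astype(np.float32)),np.median(q[:,2]))
print(r.get_obs()['tcp_pos'],r.get_obs()['joints'],r.get_obs()['clock'])
E
```

```text
green 2824 ((119.66512298583984, 10.339714050292969), (68.07025146484375, 53.68465042114258), 89.92828369140625) 0.0836441523320896
green 2727 ((-0.35509300231933594, -2.1934585571289062), (52.21513366699219, 69.78843688964844), 0.1282648742198944) 0.08375702186961753
jaw 783 ((-75.51078796386719, 0.5065193176269531), (17.210712432861328, 78.4964599609375), 0.3638932704925537) 0.025486752811601066
post 274 ((-128.5878143310547, 0.8718042373657227), (20.702661514282227, 18.682723999023438), 89.68821716308594) 0.08429751361468352
[ 0.469  -0.0149  0.2509] [-0.1801  0.133   0.0867  2.0351 -0.0142  0.9723 -0.4205] 5.0
```

Call:
servo_tool(
  commands=[
    [[0.1, 0.2, 0], [0, -0.08, 0]],
    [[0.2, 0.38, 0], [0, -0.17, 0]],
    [[0.3, 0.516, 0], [0, -0.25, 0]],
    [[0.4, 0.516, 0], [0, -0.33, 0]],
    [[0.4, 0.516, 0.1], [0, -0.42, 0]],
    [[0.4, 0.516, 0.2], [0, -0.5, 0]],
    [[0.4, 0.516, 0.3], [0, -0.5, 0]],
    [[0.4, 0.516, 0.4], [0, -0.5, 0]],
    [[0.4, 0.516, 0.4], [0, -0.5, 0]],
    [[0.4, 0.516, 0.4], [0, -0.5, 0]],
  ],
  claw=0,
)

```text
clock: 6.0
tcp_pos: [0.6227, 0.0364, 0.1492]
orientation: [2.079, 1.48, -0.867]
contact_force: [-0.7, -1.4, 0.9]
grip_width: 0.0856
gripper_force: 0.0
```

```bash
python3 - <<'E'
from h import *
np.set_printoptions(precision=4,suppress=True)
o=r.get_obs(); M=T(); print(tov(M[:3,3]),o['joints'],o['grip_width'])
V=np.eye(3);V[:2,0]=ex;V[:2,1]=ey
print(V.T@M[:3,:3])
shot('side','c_side')
E
```

```text
[-0.001   0.0991  0.1492] [-0.5258  0.7757  0.1645  1.5268  0.4572  1.426  -0.9135] 0.08561212996778667
[[-0.0015  1.     -0.0021]
 [ 0.7052 -0.0005 -0.709 ]
 [-0.709  -0.0025 -0.7052]]
```

View pics/c_side.png

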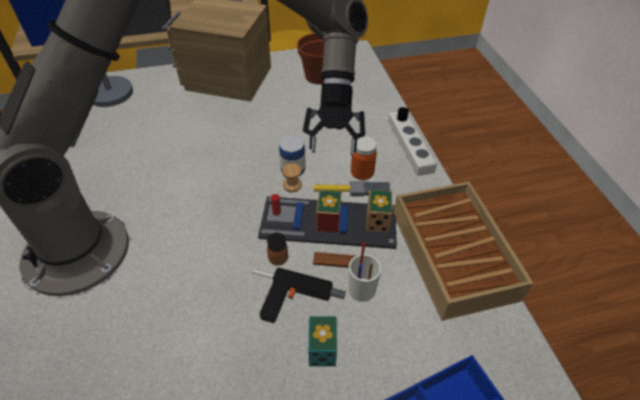

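Call:
servo_tool(
  commands=[
    [[0, 0, 0.1], [0, 0, 0]],
    [[0, 0, 0.2], [0, 0, 0]],
    [[0, 0, 0.3], [0, 0, 0]],
    [[0, 0, 0.4], [0, 0, 0]],
    [[0, 0, 0.48], [0, 0, 0]],
    [[0, 0, 0.54], [0, 0, 0]],
    [[0, 0, 0.54], [0, 0, 0]],
    [[0, 0, 0.54], [0, 0, 0]],
  ],
)

```text
clock: 6.85
tcp_pos: [0.593, -0.0527, 0.0557]
orientation: [2.081, 1.479, -0.859]
contact_force: [-0.2, -0.1, 0.3]
grip_width: 0.0852
gripper_force: 0.0
```

Call:
servo_tool(
  commands=[
    [[0, 0, 0], [0, 0, 0]],
    [[0, 0, 0], [0, 0, 0]],
    [[0, 0, 0], [0, 0, 0]],
    [[0, 0, 0], [0, 0, 0]],
    [[0, 0, 0], [0, 0, 0]],
    [[0, 0, 0], [0, 0, 0]],
  ],
  claw=1,
  squeeze=60,
)

```text
clock: 7.45
tcp_pos: [0.593, -0.0522, 0.0555]
orientation: [2.08, 1.48, -0.859]
contact_force: [0.9, 3.0, 5.8]
grip_width: 0.0535
gripper_force: 63.0
```

Call:
servo_tool(
  commands=[
    [[-0.05, 0, -0.05], [0, 0, 0]],
    [[-0.12, 0, -0.12], [0, 0, 0]],
    [[-0.2, -0.01, -0.2], [0, 0, 0]],
    [[-0.3, -0.02, -0.3], [0, 0, 0]],
    [[-0.368, -0.02, -0.368], [0, 0, 0]],
    [[-0.368, -0.02, -0.368], [0, 0.08, 0]],
    [[-0.368, -0.02, -0.368], [0, 0.16, 0]],
    [[-0.368, -0.02, -0.368], [0, 0.24, 0]],
    [[-0.368, -0.02, -0.368], [0, 0.32, 0]],
    [[-0.368, -0.02, -0.368], [0, 0.41, 0]],
    [[-0.368, -0.02, -0.368], [0, 0.5, 0]],
    [[-0.368, -0.02, -0.368], [0, 0.59, 0]],
    [[-0.368, -0.02, -0.368], [0, 0.68, 0]],
    [[-0.368, -0.02, -0.368], [0, 0.77, 0]],
    [[-0.368, -0.02, -0.368], [0, 0.86, 0]],
    [[-0.368, -0.02, -0.368], [0, 0.94, 0]],
    [[-0.368, -0.02, -0.368], [0, 1, 0]],
    [[-0.368, -0.02, -0.368], [0, 1, 0]],
    [[-0.368, -0.02, -0.368], [0, 1, 0]],
    [[-0.368, -0.02, -0.368], [0, 1, 0]],
  ],
)

```text
clock: 9.45
tcp_pos: [0.5878, -0.0503, 0.1859]
orientation: [-2.08, -1.484, -0.861]
contact_force: [0.1, -0.7, -1.6]
grip_width: 0.0531
gripper_force: 63.2
```

```bash
python3 - <<'E'
from h import *
np.set_printoptions(precision=4,suppress=True)
o=r.get_obs(); M=T(); print(tov(M[:3,3]),o['joints'],o['grip_width'])
V=np.eye(3);V[:2,0]=ex;V[:2,1]=ey
print(V.T@M[:3,:3])
for c in ['scene','side','wrist']:
    p,d,m,e=shot(c,'d_'+c); P=tov(cloud(d,m,e)); x,y,z=P[...,0],P[...,1],P[...,2]
    h=cv2.cvtColor(p,cv2.COLOR_RGB2HSV);H,S=h[...,0].astype(int),h[...,1]
    g=(H>35)&(H<85)&(S>60)&(abs(x)<.07)&(abs(y)<.1)&(z>.11)
    w=(abs(x)<.04)&(abs(y)<.05)&(z>.19)&(z<.24)&(H<30)&(S>50)
    for n,k in (('green',g),('top',w)):
        q=P[k]
        if len(q)>50:
            cen=q.mean(0); nn=np.linalg.svd(q-np.median(q,0),full_matrices=False)[2][2]; print(c,n,len(q),np.median(q,0),q.min(0),q.max(0),'normal',nn)
a=cv2.imread('pics/d_scene.png')[60:260,200:440]; b=cv2.imread('pics/d_side.png')[130:330,200:440]
cv2.imwrite('pics/d_c.png',cv2.resize(np.hstack([a,b]),None,fx=1.6,fy=1.6))
E
```

```text
[-0.0055  0.0057  0.1859] [ 0.6356  0.5345 -0.3679  1.8978 -0.801   0.9035  0.5487] 0.053134953904890835
[[-0.0027  1.     -0.0005]
 [ 0.7083  0.0022  0.7059]
 [ 0.7059  0.0015 -0.7083]]
scene top 545 [0.0045 0.0282 0.2136] [-0.04   -0.031   0.1902] [0.0239 0.05   0.2168] normal [0.0735 0.1441 0.9868]
wrist green 1965 [ 0.0021 -0.0338  0.2381] [-0.0679 -0.0433  0.1783] [ 0.0602 -0.0073  0.2589] normal [ 0.0404 -0.9655 -0.2571]
wrist top 21998 [-0.0057  0.0015  0.2143] [-0.04   -0.0343  0.1901] [0.0398 0.0491 0.24  ] normal [ 0.0038 -0.1288 -0.9917]
```

View pics/d_c.png

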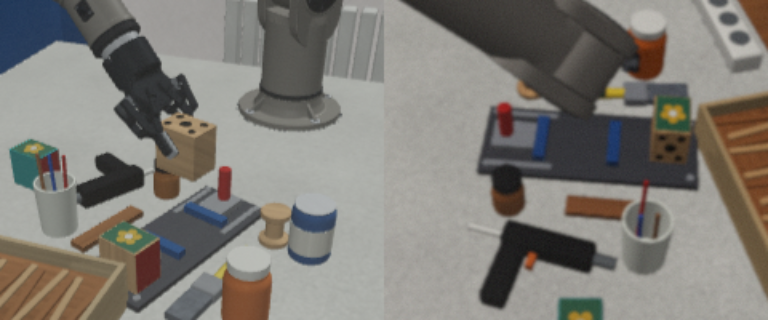

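```bash
cat > top.py <<'E'
from h import *
import sys
np.set_printoptions(precision=4,suppress=True)
def top(zc,tol=.006,cams=('wrist','scene')):
    for c in cams:
        p,d,m,e=shot(c); P=tov(cloud(d,m,e)); h=cv2.cvtColor(p,cv2.COLOR_RGB2HSV);H,S,Vv=[h[...,i].astype(int) for i in range(3)]
        k=(abs(P[...,0])<.06)&(abs(P[...,1])<.06)&(abs(P[...,2]-zc)<tol)&((S>50)&(H<30))
        n,l,st,ce=cv2.connectedComponentsWithStats(k.astype(np.uint8)); i=1+np.argmax(st[1:,4]); q=P[l==i]
        A=np.c_[q[:,:2],np.ones(len(q))]; s=np.linalg.lstsq(A,q[:,2],rcond=None)[0]
        print(c,len(q),'slope deg',np.degrees(s[:2]),'z',np.median(q[:,2]),cv2.minAreaRect((q[:,:2]*1000).astype(np.float32)))
    print('tcp',tov(r.get_obs()['tcp_pos']),r.get_obs()['contact_force'],r.get_obs()['clock'])
E
python3 -c "from top import *; top(.215)"
```

```text
wrist 19376 slope deg [ 0.0537 -0.0345] z 0.21404856828398125 ((-6.888391494750977, 13.017692565917969), (57.34024429321289, 71.84566497802734), 0.10324493795633316)
scene 359 slope deg [-0.7378 -1.0011] z 0.21436119757133282 ((-8.084859848022461, 11.068450927734375), (61.83619689941406, 81.29034423828125), 0.302425742149353)
tcp [-0.0055  0.0055  0.1855] [-0.1487  0.2143 -1.5829] 9.7
```

Call:
servo_tool(
  commands=[
    [[-0.06, 0, 0.01], [0, 0, 0]],
    [[-0.14, 0, 0.08], [0, 0, 0]],
    [[-0.22, 0, 0.15], [0, 0, 0]],
    [[-0.29, 0, 0.22], [0, 0, 0]],
    [[-0.35, 0, 0.28], [0, 0, 0]],
    [[-0.38, 0, 0.308], [0, 0, 0]],
    [[-0.396, 0, 0.324], [0, 0, 0]],
    [[-0.396, 0, 0.324], [0, 0, 0]],
    [[-0.396, 0, 0.324], [0, 0, 0]],
  ],
)

```text
clock: 10.6
tcp_pos: [0.5839, -0.0637, 0.0584]
orientation: [-2.081, -1.48, -0.863]
contact_force: [-0.3, -0.1, -2.4]
grip_width: 0.0535
gripper_force: 63.2
```

```bash
python3 -c "from top import *; top(.0865)"
```

```text
wrist 19459 slope deg [0.0877 0.081 ] z 0.08662444713210928 ((-5.669765472412109, -1.5089874267578125), (55.88262939453125, 71.39212799072266), 0.11068674176931381)
scene 368 slope deg [-0.0189 -0.6327] z 0.08716089161889828 ((-8.700973510742188, -7.95819091796875), (91.923583984375, 64.35775756835938), 86.93026733398438)
tcp [-0.0048 -0.0082  0.0587] [ 0.1728  0.8631 -1.9551] 10.7
```

Call:
servo_tool(
  commands=[
    [[-0.002, 0, 0.002], [0, 0, 0]],
    [[-0.004, 0, 0.004], [0, 0, 0]],
    [[-0.006, 0, 0.006], [0, 0, 0]],
    [[-0.008, 0, 0.008], [0, 0, 0]],
    [[-0.008, 0, 0.008], [0, 0, 0]],
  ],
)

```text
clock: 11.2
tcp_pos: [0.5835, -0.0636, 0.0556]
orientation: [-2.08, -1.479, -0.863]
contact_force: [-2.8, -2.8, 5.6]
grip_width: 0.0537
gripper_force: 64.1
```

Call:
servo_tool(
  commands=[
    [[0, 0, 0], [0, 0, 0]],
    [[0, 0, 0], [0, 0, 0]],
    [[0, 0, 0], [0, 0, 0]],
    [[0, 0, 0], [0, 0, 0]],
    [[0, 0, 0], [0, 0, 0]],
  ],
  claw=0,
)

```text
clock: 11.7
tcp_pos: [0.5833, -0.0634, 0.0548]
orientation: [-2.08, -1.479, -0.862]
contact_force: [-0.2, -0.8, 0.4]
grip_width: 0.0853
gripper_force: 0.0
```

Call:
servo_tool(
  commands=[
    [[0, 0, -0.04], [0, 0, 0]],
    [[0, 0, -0.12], [0, 0, 0]],
    [[0, 0, -0.25], [0, 0, 0]],
    [[0, 0, -0.4], [0, 0, 0]],
    [[0, 0, -0.56], [0, 0, 0]],
    [[0, 0, -0.56], [0, 0, 0]],
    [[0, 0, -0.56], [0, 0, 0]],
  ],
)

```text
clock: 12.4
tcp_pos: [0.5509, -0.1583, 0.1546]
orientation: [-2.083, -1.48, -0.863]
contact_force: [-0.6, 1.0, 0.3]
grip_width: 0.0854
gripper_force: 0.0
```

```bash
python3 -c "
from top import *; top(.084)
M=T();V=np.eye(3);V[:2,0]=ex;V[:2,1]=ey
print(V.T@M[:3,:3])"
```

```text
wrist 3508 slope deg [0.0551 0.2895] z 0.0839014732485521 ((-5.985479354858398, -1.4383316040039062), (72.6041488647461, 53.533382415771484), 89.89471435546875)
scene 366 slope deg [-1.8464 -0.8346] z 0.08435229056279198 ((-5.334911346435547, 0.44773101806640625), (57.05498123168945, 73.2930679321289), 0.3660884499549866)
tcp [-0.0062 -0.1063  0.1535] [-0.0217  0.8564 -0.5667] 12.5
[[ 0.0002  1.     -0.0014]
 [ 0.7065  0.0009  0.7077]
 [ 0.7077 -0.0011 -0.7065]]
```

Call:
servo_tool(
  commands=[
    [[0.13, 0, -0.13], [0, 0, 0]],
    [[0.2, -0.1, -0.06], [0, -0.08, 0]],
    [[0.28, -0.2, 0.02], [0, -0.16, 0]],
    [[0.36, -0.3, 0.1], [0, -0.25, 0]],
    [[0.433, -0.4, 0.173], [0, -0.34, 0]],
    [[0.433, -0.492, 0.173], [0, -0.42, 0]],
    [[0.433, -0.492, 0.173], [0, -0.5, 0]],
    [[0.433, -0.492, 0.173], [0, -0.5, 0]],
    [[0.433, -0.492, 0.173], [0, -0.5, 0]],
    [[0.433, -0.492, 0.173], [0, -0.5, 0]],
  ],
  claw=0.4,
)

```text
clock: 13.5
tcp_pos: [0.4692, -0.0166, 0.1989]
orientation: [-2.56, -1.817, 0.0]
contact_force: [-0.2, -0.7, 0.8]
grip_width: 0.0514
gripper_force: 0.0
```

```bash
python3 -c "
from top import *
M=T();V=np.eye(3);V[:2,0]=ex;V[:2,1]=ey
print(V.T@M[:3,:3], tov(M[:3,3]))"
```

```text
[[ 0.0021  1.     -0.0023]
 [ 1.     -0.0021  0.0014]
 [ 0.0014 -0.0023 -1.    ]] [-0.1287 -0.0014  0.1989]
```

Descend 139 mm onto the post, and grip it.

Call:
servo_tool(
  commands=[
    [[0.005, 0, 0.15], [0, 0, 0]],
    [[0.006, 0, 0.3], [0, 0, 0]],
    [[0.006, 0, 0.42], [0, 0, 0]],
    [[0.006, 0, 0.5], [0, 0, 0]],
    [[0.006, 0, 0.556], [0, 0, 0]],
    [[0.006, 0, 0.556], [0, 0, 0]],
    [[0.006, 0, 0.556], [0, 0, 0]],
  ],
)

```text
clock: 14.2
tcp_pos: [0.47, -0.0156, 0.0606]
orientation: [-2.563, -1.816, 0.001]
contact_force: [-1.1, -0.5, -0.3]
grip_width: 0.0513
gripper_force: 0.0
```

Call:
servo_tool(
  commands=[
    [[0, 0, 0], [0, 0, 0]],
    [[0, 0, 0], [0, 0, 0]],
    [[0, 0, 0], [0, 0, 0]],
    [[0, 0, 0], [0, 0, 0]],
    [[0, 0, 0], [0, 0, 0]],
  ],
  claw=1,
)

```text
clock: 14.7
tcp_pos: [0.4709, -0.0144, 0.0618]
orientation: [2.56, 1.819, 0.002]
contact_force: [-1.8, -0.9, 5.6]
grip_width: 0.0204
gripper_force: 58.4
```

Call:
servo_tool(
  commands=[
    [[0, 0.025, 0], [0, 0, 0]],
    [[0, 0.05, 0], [0, 0, 0]],
    [[0, 0.075, 0], [0, 0, 0]],
    [[0, 0.1, 0], [0, 0, 0]],
    [[0, 0.115, 0], [0, 0, 0]],
    [[0, 0.13, 0], [0, 0, 0]],
    [[0, 0.14, 0], [0, 0, 0]],
    [[0, 0.148, 0], [0, 0, 0]],
    [[0, 0.148, 0], [0, 0, 0]],
  ],
)

```text
clock: 15.6
tcp_pos: [0.5046, -0.0261, 0.0618]
orientation: [-2.56, -1.82, 0.001]
contact_force: [-5.1, 0.8, 10.4]
grip_width: 0.0205
gripper_force: 58.8
```

Call:
servo_tool(
  commands=[
    [[0, 0.003, 0], [0, 0, 0]],
    [[0, 0.006, 0], [0, 0, 0]],
    [[0, 0.009, 0], [0, 0, 0]],
    [[0, 0.009, 0], [0, 0, 0]],
  ],
)

```text
clock: 16.0
tcp_pos: [0.5064, -0.0268, 0.0618]
orientation: [-2.56, -1.82, 0.002]
contact_force: [-6.8, 0.2, 12.0]
grip_width: 0.0204
gripper_force: 59.1
```

Call:
servo_tool(
  commands=[
    [[0, 0.003, 0], [0, 0, 0]],
    [[0, 0.006, 0], [0, 0, 0]],
    [[0, 0.006, 0], [0, 0, 0]],
  ],
)

```text
clock: 16.3
tcp_pos: [0.5078, -0.0272, 0.0617]
orientation: [-2.56, -1.82, 0.002]
contact_force: [-7.3, 0.2, 11.4]
grip_width: 0.0206
gripper_force: 59.1
```

Call:
servo_tool(
  commands=[
    [[0, 0.002, 0], [0, 0, 0]],
    [[0, 0.004, 0], [0, 0, 0]],
    [[0, 0.004, 0], [0, 0, 0]],
  ],
)

```text
clock: 16.6
tcp_pos: [0.5078, -0.0273, 0.0617]
orientation: [-2.558, -1.82, 0.004]
contact_force: [-9.7, 1.5, 15.7]
grip_width: 0.0208
gripper_force: 59.6
```

Call:
servo_tool(
  commands=[
    [[0, 0.002, 0], [0, 0, 0]],
    [[0, 0.004, 0], [0, 0, 0]],
    [[0, 0.004, 0], [0, 0, 0]],
  ],
)

```text
clock: 16.9
tcp_pos: [0.5079, -0.0273, 0.0617]
orientation: [-2.557, -1.82, 0.006]
contact_force: [-12.7, 3.0, 18.8]
grip_width: 0.0205
gripper_force: 60.2
```

```bash
python3 - <<'E'
from h import *
np.set_printoptions(precision=2,suppress=True)
print(tov(r.get_obs()['tcp_pos'])*1000,r.get_obs()['contact_force'])
p,d,m,e=shot('wrist','e_wrist'); P=tov(cloud(d,m,e))*1000; h=cv2.cvtColor(p,cv2.COLOR_RGB2HSV)
H,S=h[...,0].astype(int),h[...,1]; x,y,z=[P[...,i] for i in range(3)]
for nm,k in [('top',(abs(x)<60)&(abs(y)<60)&(abs(z-84)<4)&(H<30)&(S>50)),('jaw',(abs(x)<80)&(abs(y)<60)&(abs(z-26)<4)&(H>100)&(H<125)&(S>110))]:
    n,l,st,_=cv2.connectedComponentsWithStats(k.astype(np.uint8))
    for i in range(1,n):
        if st[i,4]>150: print(nm,st[i,4],cv2.minAreaRect(P[l==i][:,:2].astype(np.float32)))
E
```

```text
[-88.66   1.23  61.7 ] [-12.69   2.97  18.8 ]
top 14687 ((-0.31794166564941406, -0.6475791931152344), (72.04778289794922, 55.56018829345703), 89.88050079345703)
jaw 2804 ((-36.36756134033203, 4.510112762451172), (17.623741149902344, 71.99576568603516), 0.08641178905963898)
jaw 496 ((36.12541961669922, 36.62276840209961), (10.564288139343262, 20.77167320251465), 71.02532196044922)
```

View pics/e_wrist.png

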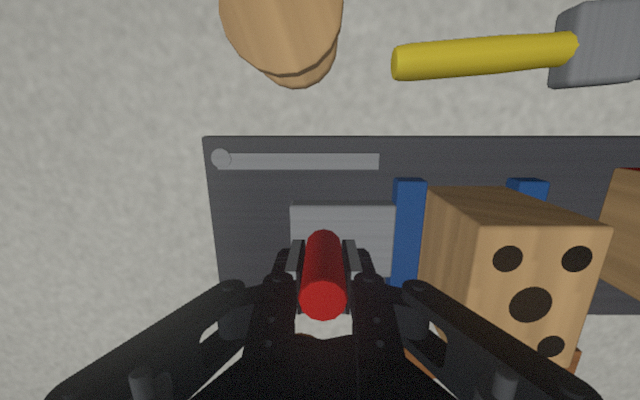

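Call:
servo_tool(
  commands=[
    [[0, 0.003, 0], [0, 0, 0]],
    [[0, 0.006, 0], [0, 0, 0]],
    [[0, 0.006, 0], [0, 0, 0]],
  ],
)

```text
clock: 17.25
tcp_pos: [0.5079, -0.0273, 0.0617]
orientation: [-2.555, -1.819, 0.009]
contact_force: [-16.6, 5.0, 22.4]
grip_width: 0.0205
gripper_force: 61.2
```

Call:
servo_tool(
  commands=[
    [[0, 0, 0], [0, 0, 0]],
    [[0, 0, 0], [0, 0, 0]],
    [[0, 0, 0], [0, 0, 0]],
    [[0, 0, 0], [0, 0, 0]],
    [[0, 0, -0.1], [0, 0, 0]],
    [[0, 0, -0.25], [0, 0, 0]],
    [[0, 0, -0.42], [0, 0, 0]],
    [[0, 0, -0.6], [0, 0, 0]],
    [[0, 0, -0.76], [0, 0, 0]],
    [[0, 0, -0.76], [0, 0, 0]],
    [[0, 0, -0.76], [0, 0, 0]],
  ],
  claw=0.4,
)

```text
clock: 18.35
tcp_pos: [0.5126, -0.0287, 0.2516]
orientation: [2.559, 1.819, 0.003]
contact_force: [-1.0, -0.2, -1.0]
grip_width: 0.0513
gripper_force: 0.0
```

```bash
python3 - <<'E'
from h import *
np.set_printoptions(precision=2,suppress=True)
print(tov(r.get_obs()['tcp_pos'])*1000,r.get_obs()['contact_force'],r.get_obs()['clock'])
shot('side','f_side')
p,d,m,e=shot('wrist','f_wrist'); P=tov(cloud(d,m,e))*1000; h=cv2.cvtColor(p,cv2.COLOR_RGB2HSV)
H,S=h[...,0].astype(int),h[...,1]; x,y,z=[P[...,i] for i in range(3)]
for nm,k in [('top',(x<60)&(x>-60)&(abs(y)<60)&(abs(z-84)<4)&(H<30)&(S>50)),('jaw',(abs(x)<80)&(abs(y)<60)&(abs(z-26)<4)&(H>100)&(H<125)&(S>110)),('wait',(x>70)&(x<170)&(abs(y)<60)&(abs(z-84)<6)&(H>18)&(H<90)&(S>60)),('post',(x<-60)&(x>-150)&(abs(y)<40)&(z>81)&((H<8)|(H>172)))]:
    n,l,st,_=cv2.connectedComponentsWithStats(k.astype(np.uint8))
    for i in range(1,n):
        if st[i,4]>150: print(nm,st[i,4],cv2.minAreaRect(P[l==i][:,:2].astype(np.float32)))
cv2.imwrite('pics/f.png',np.hstack([cv2.resize(cv2.imread('pics/f_%s.png'%c),(400,250)) if c=='wrist' else cv2.resize(cv2.imread('pics/f_side.png')[130:330,180:500],(400,250)) for c in ('wrist','side')]))
E
```

```text
[-83.67   1.42 251.59] [-1.02 -0.21 -0.95] 18.35
top 2780 ((-0.00844573974609375, -0.2967720031738281), (54.06763458251953, 70.9875259399414), 0.025936270132660866)
jaw 772 ((-36.551963806152344, 0.41617584228515625), (78.92890167236328, 17.09604263305664), 89.6454086303711)
wait 2901 ((119.73504638671875, 10.848636627197266), (69.4556655883789, 53.62652587890625), 89.84783172607422)
post 297 ((-89.00948333740234, 0.9599294662475586), (20.309099197387695, 20.290691375732422), 49.339839935302734)
```

View pics/f.png

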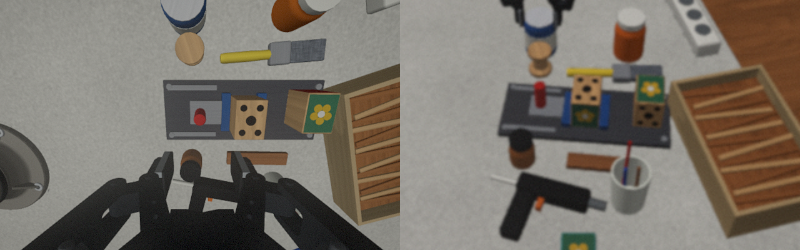

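The block sits holes-up between the closed jaws (post at x = -89 mm, so the jaw joint is at 4 mm). The waiting block and bystanders have not moved.

```bash
python3 -c "from bench import r; print(r.hand_in())"
```

```text
the job is handed in; nothing more can be done
None
```

The job is handed in: the block is back in the vise with its five-hole face up, square and centred to about 1 mm, with the jaw closed on it and the waiting block where it was. It took about 18 s of the 54 s allowed.

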